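# Sweep the loose hex nuts into the open-fronted tray

### The arm

A 7-joint arm with a two-finger parallel gripper is mounted at the origin on the work surface. World frame = base frame: x ahead of the robot, y to its left, z up, the work surface at z = 0. Lengths are in m, angles in rad, forces in N, time in s.
With the tool pointing down it reaches from about 0.425 to 0.925 m from the base axis. Payload 6.8 kg.
Tool frame: the origin (TCP) lies midway between the tips of the shut fingers; the grasp point (between the pads) lies 19 mm behind it; x points along the fingers, y is the direction in which the jaws open and shut, and the axes are right-handed (so a half turn about x gives the same grasp; the last joint's range is limited). The gripper opens to 85 mm and grips with 20 to 120 N. Pads are 22 mm wide; open, the fingers measure 114 mm over their backs; the gripper's body (76 mm by 85 mm) begins 54 mm behind the grasp point. The pads swing forward as they close: fully open they stand 13 mm farther back than shut.
Start: joints at [-1.408, 0.477, 0.022, 1.555, -0.011, 1.109, -0.083], TCP at [0.181, 0.65, 0.231] pointing down, gripper open.
Joint ranges: [-2.96, 2.96], [-0.34, 2.1], [-1.41, 1.46], [0.24, 2.44], [-1.37, 4.51], [0.17, 1.92], [-2.96, 2.96]. Speed limits (rad/s): [2.39, 2.39, 3.14, 3.14, 3.14, 3.14, 3.14].

### API

Orientations are given as a rotation vector (axis times angle).
In Python, from bench import r, viewer, nets gives the robot as it stands.
- The arm moves only by the shell command python3 -m pendant 'ROWS' [FORCE]. ROWS is JSON, one flat list of numbers, 5 for each row, row after row: the finger opening in mm, from 0 to 85.4, then the shift along the tool's x, y, z in mm, then the turn about the tool's x in rad. A call has 1 to 20 rows; each row shifts and turns the commanded pose from where the row before left it, along the tool's axes as they then stand; what a row does not reach is not made up. A row lasts 1/8 s, in which the tool goes at most 62.5 mm and 10.7 degrees, less where a joint would pass 70% of its speed; a pose out of reach is approached as far as the arm can. A call with a gripper value outside its range is refused whole. The fingers move at their own pace and stop on an object; FORCE is the grip in N (left out, the last holds). Time passes only in rows, so rows that do not move let the fingers close. It gives the time, the measured TCP pose, the force and the opening at its end, in the units of the state.
- r.get_obs(): the state, without advancing time (a new reading comes with each control period).
- viewer.grab_frame(name): name is "side" or "top"; returns (picture, depth): 420x560x3 uint8, red, green, blue; 420x560 float32, m along the optical axis (not along the pixel's ray), 0 where there is no reading.
- viewer.calibration(name): a dict with "mtx" (3x3 intrinsics, pixels), "distortion" ([k1, k2, p1, p2, k3] as OpenCV has them; the pictures are not rectified), "world_to_cam" (4x4, takes a point from world to camera coordinates). Camera axes: x right, y up, looking along -z (the intrinsics and any distortion apply to the point x, -y, -z); pixel columns grow to the right and rows downward; lengths in m; the calibration is good to about 2 mm. A picture is of the moment at which its call begins. calibration takes no time and is no camera call.
- r.hand_in(): hands the job in, once; it reports no verdict.
Trained networks look in the newest picture that a camera, given by its name, has taken for a name from the list of things; names that differ only in an ending like _2 or _b are one class to them, and where a whole thing is asked for, a point or a joint stands for the part that bears it (a point fixed in the world has none). Each returns a list of dicts, best first, with "score" (0 to 1); they miss things now and then, are a little off and sometimes report something else, mostly with a low value. They report only what shows in the picture. A call takes as long as a camera call.
- nets.look_for(name, camera): "location" ([x, y, z] in m, in world coordinates, good to about 4 mm: the middle of the surface that is visible of it).
- nets.silhouettes(name, camera): "mask" (420x560 bool, what is visible of it).
The state is a dict: "clock": time; "joints": joint angles; "qvel": joint speeds; "tau": joint torques, N m; "tcp_pos": TCP position; "orientation": TCP orientation; "contact_force": force on the tool from outside, world axes, zero at the start; "moment": the same for the moment, N m; "grip_width": finger opening in m.
Only numpy, scipy, OpenCV 4.12 (cv2) and the standard library are available. Lean on these libraries where they do the work, as an engineer would, in place of code of your own. Each camera call takes 0.05 s, during which the arm holds its last target. There are 200 camera calls.

### The job

Clear the bench: with the fingertips, sweep the three hexagon nuts along the bench top into the open-fronted metal tray until every nut lies wholly inside its mouth. Push them steadily, never lifting or flicking them, and leave the threaded worms, the round spacer ring and the spanner where they are.

Things in the scene. Friction and masses are not known exactly. Their poses are not given: they have to be found in the camera images.
- tray: open-fronted sheet-metal catch tray fixed to the bench: three upright walls 30 mm high and 4 mm thick, no lip or step at the mouth, its floor flush with the bench. Inside 180 mm wide (along its x) and 110 mm deep. Origin on the bench at the middle of the open mouth; its +y points out of the mouth, the inside runs from y = 0 to y = -110 mm, x from -90 to +90 mm; z up. The mouth looks roughly to the robot's left, over the part of the bench where the nuts lie.
- nut1: loose plain steel hexagon nut lying flat on the bench, 36 mm across flats, 42 mm across corners, 20 mm high, about 110 g (do not count on a finger entering its bore); origin at the centre of its underside, z up. Slides when pushed low down.
- nut2: loose plain steel hexagon nut lying flat on the bench, 36 mm across flats, 42 mm across corners, 20 mm high, about 110 g (do not count on a finger entering its bore); origin at the centre of its underside, z up. Slides when pushed low down.
- nut3: loose plain steel hexagon nut lying flat on the bench, 36 mm across flats, 42 mm across corners, 20 mm high, about 110 g (do not count on a finger entering its bore); origin at the centre of its underside, z up. Slides when pushed low down.
- worm1: bystander: steel worm (short threaded cylinder) standing upright on end, 36 mm diameter, 40 mm high, about 250 g, loose; origin at the centre of its underside, z up. It stands among the nuts.
- worm2: bystander: steel worm (short threaded cylinder) standing upright on end, 36 mm diameter, 40 mm high, about 250 g, loose; origin at the centre of its underside, z up. It stands to the left of the nuts.
- spacer: bystander: round steel spacer ring lying flat among the nuts, 46 mm outside diameter, 24 mm bore, 14 mm high, loose; origin at the centre of its underside, z up
- spanner: bystander: steel open-ended spanner about 200 mm long, lying loose on the bench at the far left of the nuts, along its own x; origin about the middle of its length, on the underside

How it is judged:
At the end, for the whole second after the job is handed in: All three nuts lie at rest in the tray, down on its floor between the walls, each nut's centre at least 18 mm (half its width) inside the mouth line (y of nut1 in the frame of tray between -0.11 and -0.018 m and x of nut1 in the frame of tray between -0.09 and 0.09 m and height (world z) of each of nut1, nut2, nut3 below 0.025 m and linear speed of each of nut1, nut2, nut3 below 0.01 m/s and y of nut2 in the frame of tray between -0.11 and -0.018 m and x of nut2 in the frame of tray between -0.09 and 0.09 m and y of nut3 in the frame of tray between -0.11 and -0.018 m and x of nut3 in the frame of tray between -0.09 and 0.09 m); the robot touches nothing.
It fails at once if a nut is lifted off the bench (more than 25 mm) (height (world z) of any of nut1, nut2, nut3 above 0.025 m).
It fails at once if a nut is flicked or shot across the bench (faster than 0.7 m/s) (linear speed of any of nut1, nut2, nut3 above 0.7 m/s).
It fails at once if a worm, the round spacer or the spanner is shifted by more than 15 mm (distance of any of worm1, worm2, spacer, spanner from where it was at the start of the episode above 0.015 m).
It fails at once if a worm is tipped over (angle between any of worm1, worm2's own z axis and vertical above 0.5 rad).
It also fails if it takes over 72 s, if anything falls off the work surface, if the arm or the gripper's body presses on something with over 40 N, if the wrist force passes 120 N, or if a joint passes its speed limit or range.

## Working session

There is one attempt and no reset: what is moved stays moved. The work goes in short steps, Python scripts to look and compute and a shell command to move; the robot and the scene stay as the last step left them, time stands still between calls to the robot, and variables do not carry over. Pictures are saved under pics/ and viewed, about 8 in all and at most 12, crops included, and the job is handed in when it is done.

```bash
ls; mkdir -p pics; python3 - <<'E'
from bench import r, viewer, nets
import cv2, numpy as np
o=r.get_obs(); print({k:np.round(v,3) for k,v in o.items()})
for c in ("top","side"):
    p,d=viewer.grab_frame(c); cv2.imwrite(f"pics/{c}0.png",p[:,:,::-1])
    k=viewer.calibration(c); print(c,np.round(k["mtx"],1).tolist(),np.round(k["distortion"],3),np.round(k["world_to_cam"],3).tolist())
    for n in ("nut1","worm1","spacer","spanner","tray"):
        for x in nets.look_for(n,c): print(c,n,round(x["score"],2),np.round(x["location"],3))
E
```

```text
pics
{'clock': np.float64(0.0), 'joints': array([-1.408,  0.478,  0.022,  1.556, -0.011,  1.109, -0.083]), 'qvel': array([ 0.   , -0.   , -0.001,  0.001, -0.   ,  0.001, -0.001]), 'tau': array([ 1.0000e-03, -5.9645e+01,  1.6080e+00, -2.8120e+01,  1.3000e-02,
        1.0000e-02,  0.0000e+00]), 'tcp_pos': array([0.18, 0.65, 0.23]), 'orientation': array([ 0.211,  1.56 , -0.214]), 'contact_force': array([-0.267,  0.408, -0.337]), 'moment': array([ 0.028,  0.013, -0.01 ]), 'grip_width': np.float64(0.086)}
top [[469.2, 0.0, 280.1], [0.0, 469.2, 208.3], [0.0, 0.0, 1.0]] [-0.161  0.     0.     0.     0.   ] [[0.005, -1.0, -0.001, 0.107], [0.981, 0.004, 0.193, -0.546], [-0.193, -0.002, 0.981, -0.775], [0.0, 0.0, 0.0, 1.0]]
top nut1 0.92 [0.481 0.188 0.016]
top nut1 0.8 [0.658 0.218 0.02 ]
top nut1 0.58 [0.56  0.106 0.021]
top worm1 0.81 [0.473 0.006 0.04 ]
top worm1 0.71 [0.539 0.286 0.039]
top spacer 0.79 [ 0.664 -0.02   0.009]
top spanner 0.65 [0.53  0.398 0.008]
top tray 0.67 [ 0.579 -0.236 -0.001]
side [[534.1, 0.0, 276.6], [0.0, 534.1, 210.9], [0.0, 0.0, 1.0]] [-0.164  0.     0.     0.     0.   ] [[1.0, -0.02, 0.0, -0.553], [0.015, 0.753, 0.658, -0.123], [-0.014, -0.658, 0.753, -1.088], [0.0, 0.0, 0.0, 1.0]]
side nut1 0.72 [0.564 0.1   0.023]
side nut1 0.61 [0.487 0.186 0.022]
side nut1 0.59 [0.656 0.206 0.022]
side nut1 0.46 [ 0.474 -0.009  0.036]
side worm1 0.69 [ 0.478 -0.007  0.04 ]
side worm1 0.54 [0.541 0.274 0.032]
side spacer 0.77 [ 0.665 -0.02   0.014]
side spacer 0.63 [0.656 0.207 0.022]
side tray 0.96 [ 0.58  -0.228 -0.002]
side tray 0.61 [ 0.667 -0.02   0.017]
```

View pics/top0.png

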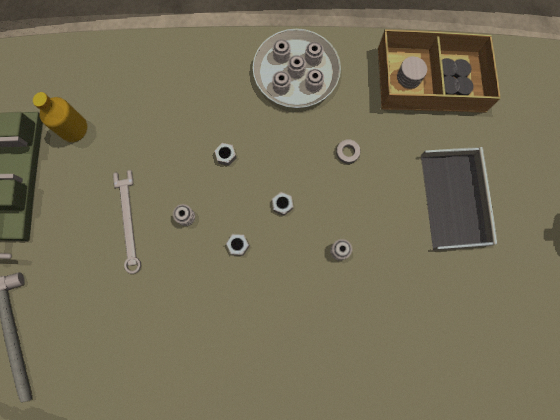

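```bash
cat > h.py <<'E'
import numpy as np, cv2
from bench import r, viewer, nets
def proj(c,P):
    k=viewer.calibration(c); M=np.diag([1,-1,-1,1])@k["world_to_cam"]
    return cv2.projectPoints(np.float64(P).reshape(-1,3),cv2.Rodrigues(M[:3,:3])[0],M[:3,3],k["mtx"],np.float64(k["distortion"]))[0][:,0]
def cloud(c,d):
    k=viewer.calibration(c); M=np.diag([1,-1,-1,1])@k["world_to_cam"]
    v,u=np.mgrid[:420,:560]; n=cv2.undistortPoints(np.stack([u,v],-1).reshape(-1,1,2).astype(float),k["mtx"],np.float64(k["distortion"])).reshape(420,560,2)
    P=np.dstack([n*d[...,None],d])
    return (P-M[:3,3])@M[:3,:3]
E
python3 - <<'E'
from h import *
from scipy import ndimage
from scipy.spatial.transform import Rotation as R
p,d=viewer.grab_frame("top"); W=cloud("top",d)
ok=(d>0)
m=ok&(W[...,2]>.008)&(W[...,2]<.05)&(W[...,0]>.3)
l,n=ndimage.label(m)
for i in range(1,n+1):
    q=W[l==i]
    if len(q)<60: continue
    zt=np.percentile(q[:,2],90); t=q[q[:,2]>zt-.006]
    rc=cv2.minAreaRect(t[:,:2].astype(np.float32)*1000)
    print(len(q),'ztop',zt.round(3),'ctr',((t.max(0)+t.min(0))/2)[:2].round(3),'mean',t.mean(0)[:2].round(3),'rect',np.round(rc[0],0),np.round(rc[1],0),round(rc[2]))
o=r.get_obs(); print(R.from_rotvec(o["orientation"]).as_matrix().round(3))
E
```

```text
2675 ztop 0.042 ctr [0.837 0.077] mean [0.843 0.086] rect [837.  77.] [ 99. 104.] 89
871 ztop 0.046 ctr [ 0.837 -0.151] mean [ 0.869 -0.17 ] rect [ 860. -180.] [156.  77.] 39
1264 ztop 0.046 ctr [ 0.827 -0.198] mean [ 0.777 -0.166] rect [ 779. -167.] [258. 116.] 58
927 ztop 0.047 ctr [ 0.836 -0.258] mean [ 0.864 -0.281] rect [ 860. -287.] [156.  78.] 39
711 ztop 0.047 ctr [ 0.829 -0.15 ] mean [ 0.827 -0.15 ] rect [ 829. -150.] [51. 52.] 80
956 ztop 0.02 ctr [ 0.829 -0.25 ] mean [ 0.828 -0.248] rect [ 829. -250.] [81. 64.] 1
341 ztop 0.043 ctr [0.809 0.045] mean [0.807 0.045] rect [808.  45.] [31. 34.] 25
335 ztop 0.046 ctr [0.714 0.521] mean [0.706 0.509] rect [708. 515.] [26. 57.] 51
2766 ztop 0.033 ctr [0.618 0.635] mean [0.601 0.624] rect [618. 635.] [260.  76.] 0
336 ztop 0.015 ctr [ 0.667 -0.019] mean [ 0.667 -0.019] rect [667. -19.] [45. 45.] 29
343 ztop 0.022 ctr [0.659 0.216] mean [0.66  0.216] rect [659. 216.] [41. 36.] 19
1217 ztop 0.033 ctr [ 0.575 -0.228] mean [ 0.573 -0.259] rect [ 575. -228.] [190. 117.] 4
340 ztop 0.022 ctr [0.564 0.106] mean [0.563 0.106] rect [564. 106.] [40. 35.] 0
347 ztop 0.04 ctr [0.539 0.288] mean [0.539 0.288] rect [538. 288.] [33. 34.] 68
352 ztop 0.022 ctr [0.485 0.188] mean [0.485 0.188] rect [485. 188.] [39. 36.] 28
350 ztop 0.04 ctr [0.477 0.   ] mean [0.476 0.001] rect [476.   0.] [34. 34.] 45
876 ztop 0.026 ctr [0.361 0.624] mean [0.366 0.627] rect [361. 622.] [122.  42.] 2
[[ 0.     0.267  0.964]
 [ 0.     0.964 -0.267]
 [-1.     0.     0.   ]]
```

The overview shows the nuts at about px (225,153), (237,244) and (283,203). The worms are at (183,215) and (342,250), the spacer at (348,152), the spanner at (127,222), and the tray at (460,198) with its mouth to the left. The depth clusters match the given heights and sizes.

Tray mouth centre is about (0.571, -0.171), with the outward normal turned about 4°. I'll push the middle nut first, cradled between two slightly opened fingertips.

```bash
python3 -m pendant '[20,0,0,0,0.158, 20,0,0,0,0.158, 20,0,0,0,0.158, 20,0,0,0,0.158, 20,0,0,0,0.158, 20,0,0,0,0.158, 20,0,0,0,0.158, 20,0,0,0,0.158, 20,0,30,43,0, 20,0,30,43,0, 20,0,30,43,0, 20,0,30,43,0, 20,0,30,43,0, 20,0,30,43,0, 20,0,30,43,0, 20,0,30,43,0, 20,0,30,43,0, 20,0,30,43,0, 20,0,30,43,0, 20,0,30,43,0]' 
cat >> h.py <<'E'
from scipy.spatial.transform import Rotation as R
def todo(x,y,z):
    "tool-axis shift (mm) to world point, and heading of tool z (deg)"
    o=r.get_obs(); A=R.from_rotvec(o["orientation"]).as_matrix()
    print("clock",o["clock"].round(2),"tcp",o["tcp_pos"].round(4),"shift mm",((np.array([x,y,z])-o["tcp_pos"])@A*1000).round(1),"heading",np.degrees(np.arctan2(A[1,2],A[0,2])).round(1),"tilt",A[:,0].round(3),"grip",o["grip_width"].round(3))
E
python3 -c "
from h import *
todo(.562,.151,.006)"
```

```text
clock: 3.15
tcp_pos: [0.5598, 0.1465, 0.2316]
orientation: [1.183, 1.226, -1.182]
contact_force: [0.9, 0.9, 0.2]
grip_width: 0.0197Traceback (most recent call last):
  File "<string>", line 3, in <module>
    todo(.562,.151,.006)
    ~~~~^^^^^^^^^^^^^^^^
  File "h.py", line 15, in todo
    print("clock",o["clock"].round(2),"tcp",o["tcp_pos"].round(4),"shift mm",((np.array([x,y,z])-o["tcp_pos"])@A*1000).round(1),"heading",np.degrees(np.arctan2(A[1,2],A[0,2])).round(1),"tilt",A[:,0].round(3),"grip",o["grip_width"].round(3))
                  ^^^^^^^^^^^^^^^^
AttributeError: 'float' object has no attribute 'round'
```

```bash
sed -i 's/o\["clock"\].round(2)/np.round(o["clock"],2)/; s/o\["grip_width"\].round(3)/np.round(o["grip_width"],3)/' h.py
python3 -m pendant '[20,40,1,-5,0, 20,40,1,0,0, 20,40,0,0,0, 20,40,0,0,0, 20,30,0,0,0, 20,10,0,0,0, 20,0,0,0,0]' 
python3 - <<'E'
from h import *
todo(.562,.151,.007)
p,d=viewer.grab_frame("side"); cv2.imwrite("pics/s1.png",p[:,:,::-1])
E
```

```text
clock: 4.03
tcp_pos: [0.5608, 0.1527, 0.0314]
orientation: [1.183, 1.226, -1.183]
contact_force: [-0.2, -0.0, 0.4]
grip_width: 0.0205
clock 4.03 tcp [0.5608 0.1527 0.0314] shift mm [24.4  1.1  1.8] heading -87.9 tilt [-0. -0. -1.] grip 0.02
```

View pics/s1.png

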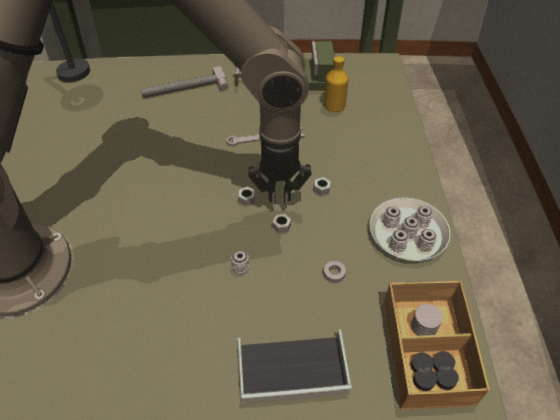

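The fingertips (279,200) stand just behind the middle nut (282,222) with everything clear. I'll lower them and push.

```bash
python3 -m pendant '[20,12,1,0,0, 20,9,0,0,0, 20,4,0,0,0, 20,0,0,5,0, 20,0,0,6,0, 20,0,0,10,0, 20,0,0,12,0, 20,0,0,14,0, 20,0,0,16,0, 20,0,0,16,0, 20,0,0,16,0, 20,0,0,16,0, 20,0,0,16,0, 20,0,0,16,0, 20,0,0,16,0, 20,0,0,16,0, 20,0,0,16,0, 20,0,0,10,0, 20,0,0,5,0]' 
cat >> h.py <<'E'
from scipy import ndimage
T0=np.array([.571,-.171]); tn=np.array([-.07,.998]); tx=np.array([.998,.07])
def blobs(c="top"):
    p,d=viewer.grab_frame(c); W=cloud(c,d)
    m=(d>0)&(W[...,2]>.008)&(W[...,2]<.05)&(W[...,0]>.42)&(W[...,0]<.72)&(W[...,1]<.33)&(W[...,1]>-.33)
    l,n=ndimage.label(m)
    for i in range(1,n+1):
        q=W[l==i]
        if len(q)<60: continue
        zt=np.percentile(q[:,2],90); t=q[q[:,2]>zt-.006]; c=((t.max(0)+t.min(0))/2)[:2]
        print(len(q),'ztop',zt.round(3),'ctr',c.round(3),'size',np.round(np.ptp(t,0)[:2],3),'tray xy',np.round([(c-T0)@tx,(c-T0)@tn],3))
    return p
E
python3 - <<'E'
from h import *
todo(.575,-.225,.007)
cv2.imwrite("pics/t1.png",blobs()[:,:,::-1])
for x in nets.look_for("nut1","side"): pass
p,d=viewer.grab_frame("side")
for x in nets.look_for("nut1","side"): print(round(x["score"],2),np.round(x["location"],3))
E
```

```text
clock: 6.45
tcp_pos: [0.569, -0.0539, 0.0062]
orientation: [1.183, 1.226, -1.183]
contact_force: [0.1, 1.4, 0.2]
grip_width: 0.0201
clock 6.45 tcp [ 0.569  -0.0539  0.0062] shift mm [-7.000e-01 -1.000e-01  1.712e+02] heading -88.0 tilt [-0. -0. -1.] grip 0.02
337 ztop 0.015 ctr [ 0.667 -0.019] size [0.046 0.047] tray xy [0.107 0.145]
339 ztop 0.022 ctr [0.659 0.216] size [0.039 0.04 ] tray xy [0.115 0.38 ]
197 ztop 0.034 ctr [ 0.644 -0.27 ] size [0.056 0.026] tray xy [ 0.066 -0.104]
349 ztop 0.04 ctr [0.539 0.288] size [0.035 0.033] tray xy [0.   0.46]
352 ztop 0.022 ctr [0.485 0.188] size [0.035 0.041] tray xy [-0.06   0.364]
348 ztop 0.04 ctr [0.476 0.   ] size [0.032 0.034] tray xy [-0.083  0.178]
0.65 [ 0.571 -0.086  0.021]
0.53 [0.656 0.205 0.025]
```

```bash
python3 -m pendant '[20,0,0,6,0, 20,0,0,12,0, 20,0,0,16,0, 20,0,0,16,0, 20,0,0,16,0, 20,0,0,16,0, 20,0,0,16,0, 20,0,0,16,0, 20,0,0,16,0, 20,0,0,15,0, 20,0,0,12,0, 20,0,0,8,0, 20,0,0,4,0, 20,0,0,0,0, 20,0,0,-10,0, 20,-20,0,-30,0, 20,-40,0,-40,0, 20,-40,0,-40,0, 20,0,0,-50,0, 20,0,0,-50,0]' 
python3 - <<'E'
from h import *
p,d=viewer.grab_frame("side")
for x in nets.look_for("nut1","side"): print(round(x["score"],2),np.round(x["location"],3))
# C: nut (.485,.188) -> (.612,-.208)
for a,b in (((.485,.188),(.612,-.208)),((.659,.216),(.536,-.214))):
    a,b=np.array(a),np.array(b); u=(b-a)/np.linalg.norm(b-a); s=a-.045*u
    print("heading",np.degrees(np.arctan2(u[1],u[0])).round(1),"start",s.round(3),"len",np.linalg.norm(b-a).round(3)); todo(*s,.1)
E
```

```text
clock: 9.15
tcp_pos: [0.5671, 0.0008, 0.107]
orientation: [1.183, 1.226, -1.18]
contact_force: [0.2, -0.1, 0.2]
grip_width: 0.0201
0.61 [0.487 0.183 0.021]
0.6 [ 0.574 -0.255  0.023]
0.6 [0.657 0.204 0.02 ]
heading -72.2 start [0.471 0.231] len 0.416
clock 9.25 tcp [0.5667 0.007  0.106 ] shift mm [   7.   -84.8 -228.1] heading -87.3 tilt [-0.001  0.004 -1.   ] grip 0.02
heading -106.0 start [0.671 0.259] len 0.447
clock 9.25 tcp [0.5667 0.007  0.106 ] shift mm [   7.   116.4 -247.1] heading -87.3 tilt [-0.001  0.004 -1.   ] grip 0.02
```

```bash
python3 -m pendant '[20,0,-17,-45,0, 20,0,-17,-45,0, 20,0,-17,-45,0, 20,0,-17,-45,0, 20,0,-17,-45,0, 20,0,0,0,-0.137, 20,20,0,0,-0.137, 20,20,0,0,0, 20,20,0,0,0, 20,0,0,0,0, 20,0,0,0,0]' 
python3 - <<'E'
from h import *
todo(.471,.231,.0065)
E
```

```text
clock: 10.62
tcp_pos: [0.4743, 0.22, 0.0469]
orientation: [0.978, 1.34, -0.977]
contact_force: [-0.5, 1.1, 1.0]
grip_width: 0.0198
clock 10.62 tcp [0.4743 0.22   0.0469] shift mm [ 40.4   0.2 -11.5] heading -72.2 tilt [ 0.  0. -1.] grip 0.02
```

```bash
python3 -m pendant '[20,0,0,-11,0, 20,20,0,0,0, 20,13,0,0,0, 20,7,0,0,0, 20,0,0,5,0, 20,0,0,6,0, 20,0,0,10,0, 20,0,0,12,0, 20,0,0,14,0, 20,0,0,16,0, 20,0,0,16,0, 20,0,0,16,0, 20,0,0,16,0, 20,0,0,16,0, 20,0,0,16,0, 20,0,0,10,0, 20,0,0,5,0, 20,0,0,0,0]' 
python3 - <<'E'
from h import *
todo(.603,-.180,.0065)
p,d=viewer.grab_frame("side")
for x in nets.look_for("nut1","side"): print(round(x["score"],2),np.round(x["location"],3))
E
```

```text
clock: 12.88
tcp_pos: [0.5191, 0.0794, 0.0063]
orientation: [0.978, 1.34, -0.978]
contact_force: [0.0, 0.2, 0.9]
grip_width: 0.0198
clock 12.88 tcp [0.5191 0.0794 0.0063] shift mm [-2.000e-01  8.000e-01  2.727e+02] heading -72.3 tilt [-0. -0. -1.] grip 0.02
0.79 [ 0.573 -0.254  0.022]
0.67 [0.655 0.206 0.021]
0.55 [0.528 0.048 0.023]
```

```bash
python3 -m pendant '[20,0,0,6,0, 20,0,0,12,0, 20,0,0,16,0, 20,0,0,16,0, 20,0,0,16,0, 20,0,0,16,0, 20,0,0,16,0, 20,0,0,16,0, 20,0,0,16,0, 20,0,0,16,0, 20,0,0,16,0, 20,0,0,16,0, 20,0,0,16,0, 20,0,0,16,0, 20,0,0,16,0, 20,0,0,16,0, 20,0,0,15,0, 20,0,0,9,0, 20,0,0,5,0, 20,0,0,0,0]' 
python3 - <<'E'
from h import *
todo(.603,-.180,.0065)
p,d=viewer.grab_frame("side"); cv2.imwrite("pics/s2.png",p[:,:,::-1])
for x in nets.look_for("nut1","side"): print(round(x["score"],2),np.round(x["location"],3))
E
```

```text
clock: 15.48
tcp_pos: [0.6018, -0.1786, 0.0062]
orientation: [0.978, 1.34, -0.978]
contact_force: [0.7, 0.1, -0.1]
grip_width: 0.02
clock 15.48 tcp [ 0.6018 -0.1786  0.0062] shift mm [-0.3  0.7  1.7] heading -72.2 tilt [ 0. -0. -1.] grip 0.02
0.8 [ 0.575 -0.254  0.023]
0.69 [ 0.609 -0.207  0.017]
0.54 [ 0.566 -0.23   0.   ]
```

View pics/s2.png

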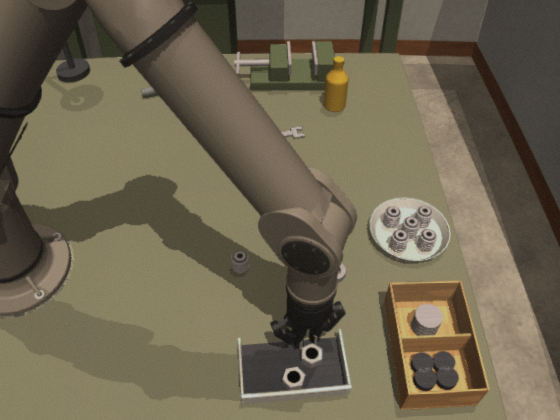

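Two nuts are now in the tray, at px (312,354) and (293,377). Worm1 (240,262) and the spacer (340,270) haven't moved. Next I'll retreat and go behind the third nut.

```bash
python3 -m pendant '[20,0,0,-10,0, 20,-20,0,-30,0, 20,-40,0,-40,0, 20,-40,0,-40,0, 20,0,29,-39,0, 20,0,29,-39,0, 20,0,29,-39,0, 20,0,29,-39,0, 20,0,29,-39,0, 20,0,28,-39,0, 20,0,28,-39,0, 20,0,0,0,0.147, 20,0,0,0,0.147, 20,20,0,0,0.147, 20,20,0,0,0.147, 20,20,0,0,0, 20,0,0,0,0, 20,0,0,0,0]' 
python3 - <<'E'
from h import *
todo(.671,.259,.0065)
E
```

```text
clock: 17.82
tcp_pos: [0.6736, 0.2574, 0.0469]
orientation: [1.411, 1.065, -1.409]
contact_force: [-0.2, -0.4, 0.2]
grip_width: 0.0202
clock 17.82 tcp [0.6736 0.2574 0.0469] shift mm [40.4 -3.  -0.8] heading -105.8 tilt [ 0.001  0.    -1.   ] grip 0.02
```

```bash
python3 -m pendant '[20,20,-3,0,0, 20,13,0,0,0, 20,7,0,0,0, 20,0,0,5,0, 20,0,0,6,0, 20,0,0,10,0, 20,0,0,12,0, 20,0,0,14,0, 20,0,0,16,0, 20,0,0,16,0, 20,0,0,16,0, 20,0,0,16,0, 20,0,0,16,0, 20,0,0,16,0, 20,0,0,16,0, 20,0,0,16,0, 20,0,0,10,0, 20,0,0,5,0, 20,0,0,0,0]' 
python3 - <<'E'
from h import *
todo(.544,-.186,.0065)
p,d=viewer.grab_frame("side")
for x in nets.look_for("nut1","side"): print(round(x["score"],2),np.round(x["location"],3))
E
```

```text
clock: 20.2
tcp_pos: [0.618, 0.075, 0.0062]
orientation: [1.411, 1.065, -1.412]
contact_force: [0.6, -0.4, 0.2]
grip_width: 0.0198
clock 20.2 tcp [0.618  0.075  0.0062] shift mm [-2.000e-01  5.000e-01  2.713e+02] heading -105.9 tilt [-0. -0. -1.] grip 0.02
0.96 [ 0.608 -0.205  0.023]
0.75 [ 0.576 -0.252  0.023]
0.57 [0.609 0.04  0.018]
```

```bash
python3 -m pendant '[20,0,0,6,0, 20,0,0,12,0, 20,0,0,16,0, 20,0,0,16,0, 20,0,0,16,0, 20,0,0,16,0, 20,0,0,16,0, 20,0,0,16,0, 20,0,0,16,0, 20,0,0,16,0, 20,0,0,16,0, 20,0,0,16,0, 20,0,0,16,0, 20,0,0,16,0, 20,0,0,16,0, 20,0,0,16,0, 20,0,0,15,0, 20,0,0,9,0, 20,0,0,5,0, 20,0,0,0,0]' 
python3 -m pendant '[20,0,0,-10,0, 20,-20,0,-30,0, 20,-40,0,-40,0, 20,-40,0,-45,0, 20,-30,0,-50,0, 20,-30,0,-50,0, 20,0,0,-50,0, 20,0,0,-50,0, 20,0,0,0,0, 20,0,0,0,0]'
python3 - <<'E'
from h import *
cv2.imwrite("pics/t2.png",blobs()[:,:,::-1])
p,d=viewer.grab_frame("side"); cv2.imwrite("pics/s3.png",p[:,:,::-1])
for x in nets.look_for("nut1","side"):
    l=x["location"]; print(round(x["score"],2),np.round(l,3),np.round([(l[:2]-T0)@tx,(l[:2]-T0)@tn],3))
E
```

```text
clock: 22.8
tcp_pos: [0.5439, -0.1855, 0.0063]
orientation: [1.411, 1.064, -1.411]
contact_force: [-0.7, 0.0, -0.3]
grip_width: 0.02
clock: 24.05
tcp_pos: [0.6325, 0.1278, 0.166]
orientation: [1.409, 1.065, -1.411]
contact_force: [-0.7, -0.3, 0.5]
grip_width: 0.0199
1222 ztop 0.033 ctr [ 0.575 -0.228] size [0.195 0.126] tray xy [-0.    -0.058]
321 ztop 0.022 ctr [ 0.609 -0.206] size [0.036 0.038] tray xy [ 0.035 -0.037]
341 ztop 0.022 ctr [ 0.575 -0.25 ] size [0.04  0.038] tray xy [-0.001 -0.079]
351 ztop 0.04 ctr [0.539 0.287] size [0.035 0.033] tray xy [0.    0.459]
342 ztop 0.022 ctr [ 0.535 -0.211] size [0.039 0.04 ] tray xy [-0.038 -0.037]
0.83 [ 0.534 -0.221  0.02 ] [-0.041 -0.047]
0.63 [ 0.608 -0.208  0.021] [ 0.035 -0.039]
0.57 [ 0.575 -0.254  0.022] [-0.002 -0.083]
```

View pics/t2.png

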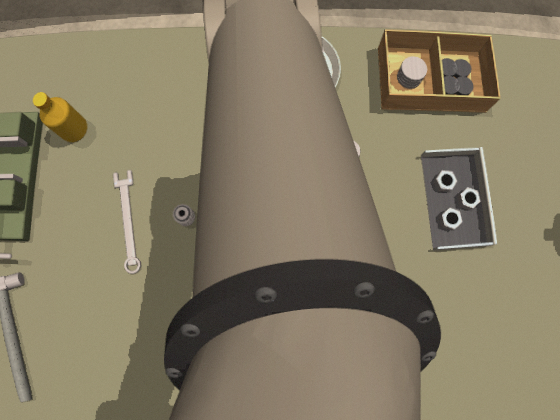

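View pics/s3.png

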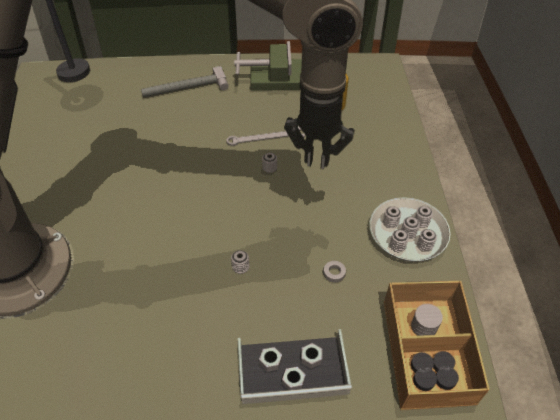

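Both views show all three nuts inside the tray, at top px (447,180), (470,198) and (452,218). Their centres are at least 37 mm past the mouth line. Worm1 (240,262), worm2, the spacer (334,271) and the spanner are where they started, and the hand is clear.

```bash
python3 -c "
from bench import r
print(r.hand_in())"
```

```text
the job is handed in; nothing more can be done
None
```

All three nuts are in the tray and the job was handed in at about 24 s of the 72 s allowed; the hand-in gives no verdict. I pushed them one at a time along the bench with the fingertips 20 mm apart and 6 mm above the bench, at up to about 0.13 m/s.

- **Nuts:** from the depth picture, their centres in the tray frame are about (0, -79), (35, -37) and (-38, -37) mm, and at least 18 mm inside the mouth was needed. The network on the side camera agreed to 10 mm or better. All three tops read 22 mm, so they lie flat.
- **Bystanders:** worm2 measured within 1 mm of its start. Worm1, the spacer and the spanner were partly or wholly hidden by the arm in the last top view. In the side pictures worm1 and the spacer are in the same place as before. The spanner looks unmoved in the top picture, but I did not measure it again.
- **Forces:** the readings at the end of each move stayed under 2 N, and the hand was clear of everything at hand-in.

No check failed.

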